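Fit the slim comb corer in the collet

TASK

On the kitchen table, take the slim round comb corer out of the wooden rack and set its shank down into the open collet of the steel stand until its collar rests flush on the collet's face. Then swing the nut's tommy bar by its upright black knob clockwise (seen from above) until the nut is firmly tight and the collet grips the corer, and let go.

Things in the scene. Friction and masses are not known exactly. Their poses are not given: they have to be found in the camera images.
- corer_mid (a point): Centre of the slim corer's round hollow-ended barrel (20 mm diameter, 54 mm tall; steel, 0.1 kg), z up. Barrel top 27 mm above. Under the barrel a collar, 36 mm diameter, 6 mm thick, underside 33 mm below this point; then a 10 mm shank with tapered foot, ending 73 mm below. Stands in the rack; its x axis points across the rack. The other two bits have a fat 34 mm barrel or a flat blade.
- rack: Fixed wooden rack, 60 (x) x 240 (y) x 50 mm, origin centre of its underside. Three bits stand in holes 76 mm apart along y, shank down, their collars resting on its top; which bit is where varies. The holes are loose and 45 mm deep: bits lift straight out. The space across the rack (x), above its top, is free for fingers.
- collet_mouth (a point): Centre of the flat top face of the fixed steel collet stand: base plate 110 mm square, upright sleeve 42 mm across, bore 22 mm, face 75 mm above the table, z up. Three jaws in the bore leave a 20 mm opening at nut 0 and close 5.3 mm in radius per rad, meeting the 10 mm shank at 0.95 rad. With the shank home the collar rests on the face, the barrel's centre 33 mm above this point.
- collet_nut (a joint): Angle of the nut round the sleeve (64 mm across) in rad: 0 open, growing clockwise seen from above; vertical axis through the collet mouth. Starts at 0 to 0.25, jaws begin to grip at 0.95, end stop at 1.2. Takes about 4 N at the knob, up to about 10 N once it grips; turned to the stop and let go, it springs back by about 0.12 and stays, gripping.
- nut_knob (a point): Centre of the upright round black knob at the end of the nut's bar: 20 mm diameter, 40 mm tall, top 130 mm above the table, this point 110 mm. It lies 100 mm from the collet's axis and swings with the nut. The bar is a 10 mm rod 50 mm above the table.
Not all that is in view belongs to the job. What is shaped like the part that bears corer_mid but yellow is not meant. Leave any pink look-alike of the part that bears collet_mouth alone.

How it is judged:
On the way, in this order (a step that is already met when the one before it is completed fails the run):
1. the corer's shank is down in the open collet, collar on the face (horizontal distance between corer_mid and collet_mouth below 0.012 m and z of corer_mid in the frame of collet_mouth below 0.038 m and value of joint collet_nut below 0.6 rad), for 0.2 s.
2. the nut is turned clockwise until the jaws grip (value of joint collet_nut above 1 rad), for 0.2 s.
At the end, for the whole second after the job is handed in: The slim corer stands upright (within 10 degrees) in the collet, its barrel's centre within 10 mm of the collet's axis and its collar within 5 mm of the face, and the nut is turned past 1.0 rad, so that the jaws grip the shank (horizontal distance between corer_mid and collet_mouth below 0.01 m and z of corer_mid in the frame of collet_mouth between 0.028 and 0.038 m and angle between corer_mid's own z axis and vertical below 0.17 rad and value of joint collet_nut above 1 rad); the robot touches nothing.
It also fails if it takes over 54 s, if anything falls off the work surface, if the arm or the gripper's body presses on something with over 40 N, if the wrist force passes 120 N, or if a joint passes its speed limit or range.

ROBOT

A 7-joint arm with a two-finger parallel gripper is mounted at the origin on the work surface. World frame = base frame: x ahead of the robot, y to its left, z up, the work surface at z = 0. Lengths are in m, angles in rad, forces in N, time in s.
With the tool pointing down it reaches from about 0.4 to 0.85 m from the base axis. Payload 10.4 kg.
Tool frame: the origin (TCP) lies midway between the tips of the shut fingers; the grasp point (between the pads) lies 19 mm behind it; z points along the fingers, y is the line along which they close (so a half turn about z gives the same grasp; the last joint's range is limited). The gripper opens to 87 mm and grips with 3 to 60 N. Pads are 19 mm wide; open, the fingers measure 117 mm over their backs; the gripper's body (75 mm by 190 mm) begins 51 mm behind the grasp point.
Start: joints at [-1.252, 0.332, -0.065, 1.46, 0.022, 1.35, -0.088], TCP at [0.209, 0.589, 0.223] pointing down, gripper open.
Joint ranges: [-2.6, 2.6], [-0.5, 2.12], [-1.47, 1.34], [0.16, 2.42], [-1.27, 4.41], [0.06, 2.06], [-2.6, 2.6]. Speed limits (rad/s): [2.22, 2.22, 2.79, 2.79, 3.14, 3.14, 3.14].

INTERFACE

Orientations are given as a unit quaternion [x, y, z, w].
In Python, from bench import sensors, eyes, order gives the robot as it stands.
- The arm moves only by the tool arm_command, never from a script. Its argument "steps" is a list of rows, each an object with "rot": the turn, a rotation vector about the world's x, y, z in degrees, a list of three; "slide": the shift along the world's x, y, z in m, a list of three; "grip": the opening, from 0 (shut) to 1 (fully open). A call has exactly 8 rows; each row shifts and turns the commanded pose from where the row before left it; what a row does not reach is not made up. A row lasts 1/8 s, in which the tool goes at most 62.5 mm and 10.7 degrees, less where a joint would pass 70% of its speed; a pose out of reach is approached as far as the arm can. A call with a gripper value outside its range is refused whole. The fingers move at their own pace and stop on an object; "newtons" is the grip in N (left out, the last holds). Time passes only in rows, so rows that do not move let the fingers close, or fill a call up. It gives the time, the measured TCP pose, the force, the opening and the grip force at its end, in the units of the state.
- sensors.read_state(): the state, without advancing time (a new reading comes with each control period).
- eyes.camera(name): name is "scene" or "top" or "wrist"; returns a dict with "pixels" (480x640x3 uint8, red, green, blue), "intrinsics" (3x3 intrinsics, pixels), "pose" (4x4, takes a point from camera to world coordinates). Camera axes: x right, y down, z forward; pixel columns grow to the right and rows downward; lengths in m; the calibration is good to about 2 mm. A picture is of the moment at which its call begins. There is no depth.
- order.close_job(): hands the job in; it is judged then, once.
Trained networks look in a picture, given as the dict that the camera call returned (one of the last four; its "shot" number tells which), for a name from the list of things; names that differ only in an ending like _2 or _b are one class to them, and where a whole thing is asked for, a point or a joint stands for the part that bears it (a point fixed in the world has none). Each returns a list of dicts, best first, with "conf" (0 to 1); they miss things now and then, are a little off and sometimes report something else, mostly with a low value. They report only what shows in the picture. A call takes as long as a camera call. They do not tell look-alikes from the thing itself.
- eyes.look_for(name, picture): "bbox" ([left, top, right, bottom] in pixels, round what is visible of it).
The state is a dict: "time": time; "joint_positions": joint angles; "joint_vel": joint speeds; "joint_torque": joint torques, N m; "ee_pos": TCP position; "eef_rot": TCP orientation; "ft_force": force on the tool from outside, world axes, zero at the start; "torque": the same for the moment, N m; "width": finger opening in m; "grip_force": force on a finger pad.
Only numpy, scipy, OpenCV 4.12 (cv2) and the standard library are available. Lean on these libraries where they do the work, as an engineer would, in place of code of your own. Each camera call takes 0.05 s, during which the arm holds its last target. There are 200 camera calls.

## Working session

There is one attempt and no reset: what is moved stays moved. The work goes in short steps, Python scripts to look and compute and a tool call to move; the robot and the scene stay as the last step left them, time stands still between calls to the robot, and variables do not carry over. Pictures are saved under pics/ and viewed, at most 10 in all, crops included, and the job is handed in when it is done.

Besides the shell and the picture viewer there is one more tool, called after "Call:" as name([rows], argument=value, ...), one row to a line, values as JSON. arm_command: Moves the arm, as the interface text tells. Its arguments: {"type":"object","properties":{"steps":{"type":"array","items":{"type":"object","properties":{"rot":{"type":"array","items":{"type":"number"}},"slide":{"type":"array","items":{"type":"number"}},"grip":{"type":"number"}}}},"newtons":{"type":"number"}},"required":["steps"]}

```bash
mkdir -p pics; cat > h.py <<'E'
import numpy as np, cv2
from bench import sensors, eyes, order
def ray(p,uv):
    K=np.array(p["intrinsics"]);T=np.array(p["pose"])
    d=T[:3,:3]@np.linalg.solve(K,[uv[0],uv[1],1.]);return T[:3,3],d/np.linalg.norm(d)
def atz(p,uv,z):
    o,d=ray(p,uv);return o+d*(z-o[2])/d[2]
def tri(L):
    A=np.zeros((3,3));b=np.zeros(3)
    for o,d in L:
        M=np.eye(3)-np.outer(d,d);A+=M;b+=M@o
    x=np.linalg.solve(A,b);return x,[float(np.linalg.norm((np.eye(3)-np.outer(d,d))@(x-o))) for o,d in L]
def proj(p,X):
    T=np.array(p["pose"]);c=T[:3,:3].T@(np.array(X)-T[:3,3]);u=np.array(p["intrinsics"])@c;return u[:2]/u[2]
def save(p,n,crop=None,s=1):
    im=p["pixels"][:,:,::-1]
    if crop: im=im[crop[1]:crop[3],crop[0]:crop[2]]
    cv2.imwrite("pics/"+n,cv2.resize(im,None,fx=s,fy=s))
E
cat > a.py <<'E'
from h import *
np.set_printoptions(precision=3,suppress=True)
P={n:eyes.camera(n) for n in("scene","top")}
for n,p in P.items():
    save(p,n+"1.png"); print(n,np.array(p["pose"])[:3,3])
    for t in("corer_mid","rack","collet_mouth","collet_nut","nut_knob"):
        print(n,t,[(np.round(r["bbox"]).tolist(),round(r["conf"],2)) for r in eyes.look_for(t,p)])
print(sensors.read_state())
E
python3 a.py
```

```text
scene [0.946 0.037 0.911]
scene corer_mid [([237.0, 255.0, 255.0, 282.0], 0.84), ([223.0, 304.0, 245.0, 332.0], 0.73)]
scene rack []
scene collet_mouth [([346.0, 234.0, 440.0, 295.0], 0.67), ([421.0, 153.0, 517.0, 232.0], 0.62)]
scene collet_nut [([436.0, 154.0, 519.0, 212.0], 0.93), ([359.0, 233.0, 442.0, 275.0], 0.85)]
scene nut_knob [([441.0, 155.0, 518.0, 216.0], 0.55)]
top [ 0.316 -0.022  1.264]
top corer_mid [([360.0, 165.0, 375.0, 182.0], 0.7), ([356.0, 206.0, 375.0, 225.0], 0.54)]
top rack [([337.0, 198.0, 465.0, 254.0], 0.77), ([175.0, 229.0, 258.0, 262.0], 0.38)]
top collet_mouth [([178.0, 222.0, 270.0, 277.0], 0.86), ([89.0, 296.0, 192.0, 360.0], 0.77)]
top collet_nut [([175.0, 229.0, 257.0, 267.0], 0.82), ([91.0, 306.0, 171.0, 356.0], 0.69)]
top nut_knob [([178.0, 231.0, 252.0, 259.0], 0.61)]
{'time': 0.6, 'joint_positions': array([-1.252,  0.332, -0.065,  1.46 ,  0.022,  1.35 , -0.089]), 'joint_vel': array([-0.001,  0.001, -0.001, -0.001, -0.   ,  0.001,  0.   ]), 'joint_torque': array([  0.001, -62.275,   0.025, -38.998,  -0.061,   0.031,   0.   ]), 'ee_pos': array([0.209, 0.589, 0.223]), 'eef_rot': array([ 0.17 ,  0.985,  0.   , -0.   ]), 'ft_force': array([-0.314,  0.287,  0.213]), 'torque': array([-0.012,  0.025, -0.028]), 'grip_force': 0.0, 'width': 0.08709734824673454}
```

View pics/scene1.png

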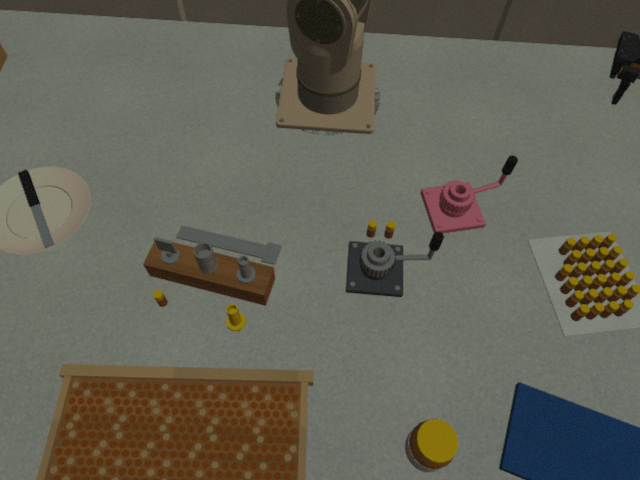

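View pics/top1.png

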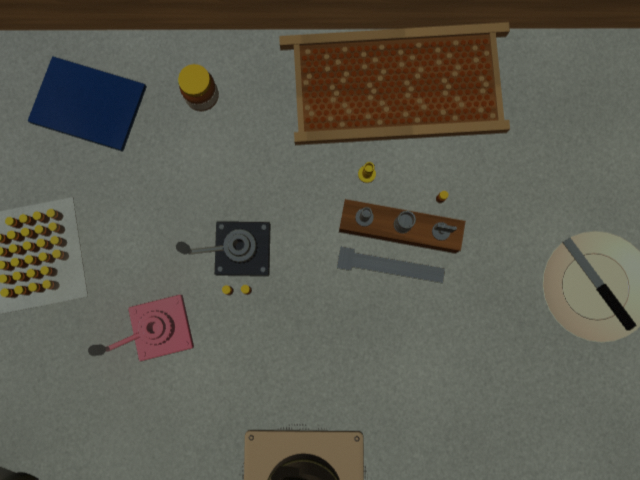

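The scene view shows the slim steel corer in the rack at (245,268). Next to it are the fat bit (205,258) and the blade (168,250), and the yellow decoy is at (234,317). The steel stand is at (378,262) with its knob at (436,241), and the pink look-alike is at (458,195). In the top view the slim corer is at (365,215), the yellow decoy at (368,172), the stand at (239,245), its knob at (183,247) and the pink one at (155,328). I choose the slim steel corer and the steel stand, and check both in a close crop.

```bash
cat > b.py <<'E'
from h import *
s=eyes.camera("scene");t=eyes.camera("top")
def c(p,b): return cv2.resize(p["pixels"][b[1]:b[3],b[0]:b[2],::-1],(400,300),interpolation=cv2.INTER_CUBIC)
# scene corer 5x, scene stand 4x ; top corer 5x, top stand 4x
im=np.vstack([np.hstack([c(s,(205,230,285,290)),c(s,(345,225,445,300))]),np.hstack([c(t,(330,185,410,245)),c(t,(170,205,270,280))])])
cv2.imwrite("pics/crop.png",im)
E
python3 b.py
```

```text
(no output)
```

View pics/crop.png

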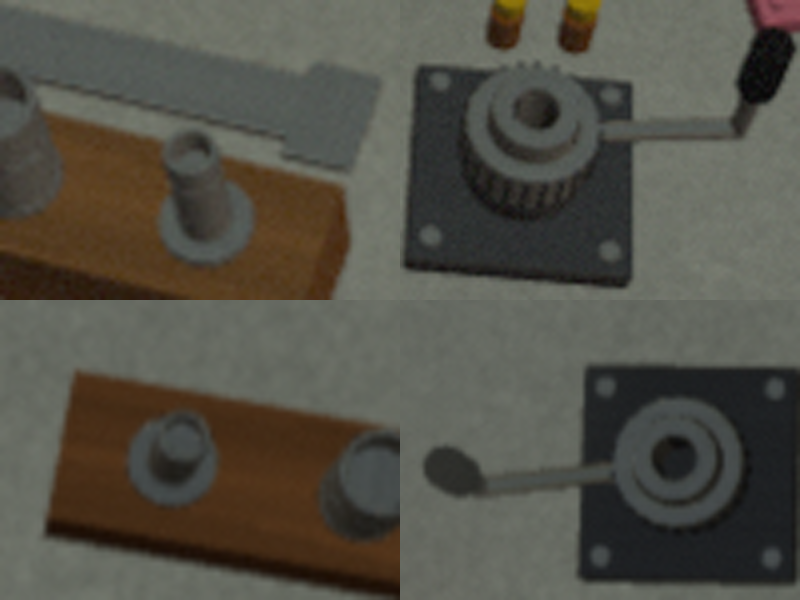

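```bash
cat > c.py <<'E'
from h import *
np.set_printoptions(precision=4,suppress=True)
s=eyes.camera("scene");t=eyes.camera("top")
for n,a,b in(("ctop",(243,260),(366.8,211.6)),("collar",(246.2,274.4),(364.6,217.4)),("face",(379.2,252),(239.2,244.5)),("knob",(436.7,242),(183,247.7))):
    print(n,*tri([ray(s,a),ray(t,b)]))
# rack edge direction from top picture: left edge-top corner & right corner, top face z=.05
e=[atz(t,p,.05) for p in((345,200.5),(465,219.5))]; d=e[1]-e[0]; print("rack y dir",d,np.degrees(np.arctan2(d[1],d[0])))
from scipy.spatial.transform import Rotation as R
print(R.from_quat(sensors.read_state()["eef_rot"]).as_matrix())
w=eyes.camera("wrist");st=sensors.read_state();M=R.from_quat(st["eef_rot"]).as_matrix();T=np.array(w["pose"])
print("cam in tool",M.T@(T[:3,3]-st["ee_pos"]),M.T@T[:3,:3],w["intrinsics"])
E
python3 c.py
```

```text
ctop [ 0.5295 -0.1157  0.1085] [0.000963588831796511, 0.0009635888317964785]
collar [ 0.5287 -0.1162  0.05  ] [0.0009250768713310386, 0.0009250768713310085]
face [0.4714 0.128  0.0726] [0.0014984015800843238, 0.0014984015800842845]
knob [0.4606 0.2286 0.1069] [0.0009612526384533602, 0.000961252638453363]
rack y dir [-0.0376 -0.235   0.    ] -99.08482024839385
[[-0.9421  0.3352  0.    ]
 [ 0.3352  0.9421  0.0002]
 [ 0.      0.0002 -1.    ]]
cam in tool [ 0.0689 -0.0001 -0.1616] [[-0.0007 -0.9673 -0.2534]
 [ 1.     -0.0007  0.0001]
 [-0.0003 -0.2534  0.9673]] [[381.1898   0.     317.6325]
 [  0.     381.1898 238.8467]
 [  0.       0.       1.    ]]
```

Both measurements fit the text: barrel top at z 0.108, collar at 0.05, face at 0.073, and knob radius 101 mm. The crop confirms a slim hollow steel barrel on the rack, with the dark stand and its black knob. Now I move above the corer.

Call:
arm_command([
  {"slide": [0.0264, -0.0424, 0], "rot": [0, 0, -5], "grip": 1},
  {"slide": [0.0264, -0.0424, 0], "rot": [0, 0, -5], "grip": 1},
  {"slide": [0.0264, -0.0424, 0], "rot": [0, 0, -5], "grip": 1},
  {"slide": [0.0264, -0.0424, 0], "rot": [0, 0, -5], "grip": 1},
  {"slide": [0.0264, -0.0424, 0], "rot": [0, 0, -5], "grip": 1},
  {"slide": [0.0264, -0.0424, 0], "rot": [0, 0, -5], "grip": 1},
  {"slide": [0.0264, -0.0424, 0], "rot": [0, 0, -5], "grip": 1},
  {"slide": [0.0264, -0.0424, 0], "rot": [0, 0, -5], "grip": 1},
], newtons=30)

```text
time: 1.85
ee_pos: [0.4214, 0.2482, 0.2229]
eef_rot: [0.498, 0.867, 0.0, 0.0]
ft_force: [-0.7, 0.5, -1.3]
width: 0.0867
grip_force: 0.0
```

Call:
arm_command([
  {"slide": [0.0136, -0.0457, 0], "rot": [0, 0, -5], "grip": 1},
  {"slide": [0.0136, -0.0457, 0], "rot": [0, 0, -5], "grip": 1},
  {"slide": [0.0136, -0.0457, 0], "rot": [0, 0, -5], "grip": 1},
  {"slide": [0.0136, -0.0457, 0], "rot": [0, 0, -5], "grip": 1},
  {"slide": [0.0136, -0.0457, 0], "rot": [0, 0, -5], "grip": 1},
  {"slide": [0.0136, -0.0457, -0.015], "rot": [0, 0, -5], "grip": 1},
  {"slide": [0.0136, -0.0457, -0.015], "rot": [0, 0, -5], "grip": 1},
  {"slide": [0.0136, -0.0457, -0.015], "rot": [0, 0, -4.4], "grip": 1},
])

```text
time: 2.85
ee_pos: [0.5299, -0.1173, 0.1775]
eef_rot: [0.761, 0.649, 0.0, 0.0]
ft_force: [0.6, 0.2, -0.7]
width: 0.0868
grip_force: 0.0
```

```bash
cat > d.py <<'E'
from h import *
np.set_printoptions(precision=4,suppress=True)
w=eyes.camera("wrist");save(w,"wrist1.png")
for X in((.529,-.116,.11),(.529,-.116,.056)): print(proj(w,X))
s=sensors.read_state();print(s["time"],s["ee_pos"],s["eef_rot"],s["ft_force"])
print(eyes.look_for("corer_mid",w))
E
python3 d.py
```

```text
[315.7967 251.0205]
[315.971  231.0192]
2.9 [ 0.5293 -0.1239  0.1758] [ 0.7641  0.6451 -0.0012  0.0011] [-4.3856 -3.4249 -1.5672]
[{'bbox': [295.8, 209.9, 340.0, 265.3], 'conf': 0.95}, {'bbox': [335.5, 85.1, 414.8, 197.5], 'conf': 0.91}]
```

View pics/wrist1.png

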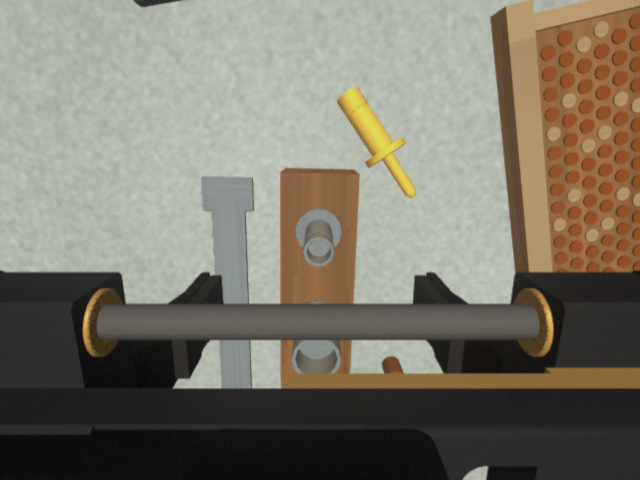

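The wrist view shows the slim corer's top at (319,250) on the rack, centred between the fingers. The yellow decoy lies at (375,140), clear of the fingers. The prediction was (316,251), so x is about 2 mm more. Descending.

Call:
arm_command([
  {"slide": [0.002, 0, 0], "grip": 1},
  {"slide": [0, 0, -0.015], "grip": 1},
  {"slide": [0, 0, -0.02], "grip": 1},
  {"slide": [0, 0, -0.02], "grip": 1},
  {"slide": [0, 0, -0.02], "grip": 1},
  {"slide": [0, 0, -0.02], "grip": 1},
  {"slide": [0, 0, -0.015], "grip": 1},
  {"slide": [0, 0, 0], "grip": 1},
])

```text
schema error: expected keys rot, slide, grip
```

Call:
arm_command([
  {"slide": [0, 0, 0], "grip": 0},
  {"slide": [0, 0, 0], "grip": 0},
  {"slide": [0, 0, 0], "grip": 0},
  {"slide": [0, 0, 0], "grip": 0},
  {"slide": [0, 0, 0], "grip": 0},
  {"slide": [0, 0, 0], "grip": 0},
  {"slide": [0, 0, 0], "grip": 0},
  {"slide": [0, 0, 0], "grip": 0},
], newtons=30)

```text
schema error: expected keys rot, slide, grip
```

Call:
arm_command([
  {"slide": [0.002, 0, 0], "rot": [0, 0, 0], "grip": 1},
  {"slide": [0, 0, -0.015], "rot": [0, 0, 0], "grip": 1},
  {"slide": [0, 0, -0.02], "rot": [0, 0, 0], "grip": 1},
  {"slide": [0, 0, -0.02], "rot": [0, 0, 0], "grip": 1},
  {"slide": [0, 0, -0.02], "rot": [0, 0, 0], "grip": 1},
  {"slide": [0, 0, -0.02], "rot": [0, 0, 0], "grip": 1},
  {"slide": [0, 0, -0.015], "rot": [0, 0, 0], "grip": 1},
  {"slide": [0, 0, 0], "rot": [0, 0, 0], "grip": 1},
])

```text
time: 3.95
ee_pos: [0.5307, -0.1152, 0.0665]
eef_rot: [0.76, 0.65, -0.001, -0.001]
ft_force: [-0.4, -1.1, -0.3]
width: 0.087
grip_force: 0.0
```

```bash
python3 -c "
from h import *
s=sensors.read_state();print(s['time'],s['ee_pos'],s['eef_rot'],s['ft_force'])"
```

```text
3.95 [ 0.53070261 -0.11521445  0.0664726 ] [ 7.59989042e-01  6.49935177e-01 -6.72092694e-04 -6.85706111e-04] [-0.43778749 -1.07783886 -0.25765789]
```

Positioned; closing, then lifting.

Call:
arm_command([
  {"slide": [0, 0, 0], "rot": [0, 0, 0], "grip": 0},
  {"slide": [0, 0, 0], "rot": [0, 0, 0], "grip": 0},
  {"slide": [0, 0, 0], "rot": [0, 0, 0], "grip": 0},
  {"slide": [0, 0, 0], "rot": [0, 0, 0], "grip": 0},
  {"slide": [0, 0, 0], "rot": [0, 0, 0], "grip": 0},
  {"slide": [0, 0, 0], "rot": [0, 0, 0], "grip": 0},
  {"slide": [0, 0, 0], "rot": [0, 0, 0], "grip": 0},
  {"slide": [0, 0, 0], "rot": [0, 0, 0], "grip": 0},
], newtons=30)

```text
time: 4.95
ee_pos: [0.5314, -0.1159, 0.0676]
eef_rot: [0.76, 0.65, 0.0, -0.0]
ft_force: [1.0, -0.9, 0.9]
width: 0.0195
grip_force: 30.0
```

Call:
arm_command([
  {"slide": [0, 0, 0.01], "rot": [0, 0, 0], "grip": 0},
  {"slide": [0, 0, 0.015], "rot": [0, 0, 0], "grip": 0},
  {"slide": [0, 0, 0.02], "rot": [0, 0, 0], "grip": 0},
  {"slide": [0, 0, 0.02], "rot": [0, 0, 0], "grip": 0},
  {"slide": [0, 0, 0.02], "rot": [0, 0, 0], "grip": 0},
  {"slide": [0, 0, 0.02], "rot": [0, 0, 0], "grip": 0},
  {"slide": [0, 0, 0.015], "rot": [0, 0, 0], "grip": 0},
  {"slide": [0, 0, 0], "rot": [0, 0, 0], "grip": 0},
])

```text
time: 5.95
ee_pos: [0.5321, -0.1161, 0.189]
eef_rot: [0.76, 0.65, 0.001, 0.001]
ft_force: [-0.8, -0.8, -0.7]
width: 0.0189
grip_force: 30.0
```

Call:
arm_command([
  {"slide": [-0.005, 0.02, 0], "rot": [0, 0, 0], "grip": 0},
  {"slide": [-0.01, 0.041, 0], "rot": [0, 0, 0], "grip": 0},
  {"slide": [-0.01, 0.041, 0], "rot": [0, 0, 0], "grip": 0},
  {"slide": [-0.01, 0.041, 0], "rot": [0, 0, 0], "grip": 0},
  {"slide": [-0.01, 0.041, 0], "rot": [0, 0, 0], "grip": 0},
  {"slide": [-0.01, 0.041, 0], "rot": [0, 0, 0], "grip": 0},
  {"slide": [-0.0055, 0.019, 0], "rot": [0, 0, 0], "grip": 0},
  {"slide": [0, 0, 0], "rot": [0, 0, 0], "grip": 0},
])

```text
time: 6.95
ee_pos: [0.4702, 0.1293, 0.1869]
eef_rot: [0.759, 0.651, -0.001, -0.0]
ft_force: [0.3, -0.5, -0.3]
width: 0.0195
grip_force: 30.0
```

```bash
cat > e.py <<'E'
from h import *
np.set_printoptions(precision=4,suppress=True)
s=eyes.camera("scene");t=eyes.camera("top");w=eyes.camera("wrist")
st=sensors.read_state();print(st["time"],st["ee_pos"],st["eef_rot"])
def c(p,b,n=(400,300)): return cv2.resize(p["pixels"][b[1]:b[3],b[0]:b[2],::-1],n,interpolation=cv2.INTER_CUBIC)
e=st["ee_pos"]
for X in((.471,.128,.075),(e[0],e[1],e[2]+.0154-.033),(e[0],e[1],e[2]+.0154-.073)): print(X[2],proj(s,X),proj(w,X))
im=np.hstack([c(s,(325,215,425,290)),c(w,(220,120,420,270))])
cv2.imwrite("pics/place.png",im)
E
python3 e.py
```

```text
7.1 [0.4712 0.1268 0.1873] [ 0.7608  0.649  -0.0003  0.0001]
0.075 [378.5753 251.1948] [317.4616 234.0021]
0.1696858112477443 [384.5013 224.2971] [318.28   281.8826]
0.1296858112477443 [381.5709 236.2618] [318.1138 257.8105]
```

View pics/place.png

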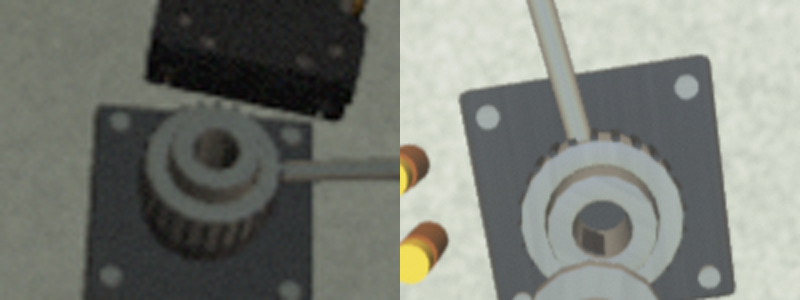

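The bore mouth sits at about (322,234) in the wrist picture and the held collar is centred at about x 317. That suggests the collet is about 3 mm to +x of the corer. One larger crop to refine this.

```bash
cat > f.py <<'E'
from h import *
np.set_printoptions(precision=4,suppress=True)
w=eyes.camera("wrist")
st=sensors.read_state();print(st["time"],st["ee_pos"],st["eef_rot"])
e=st["ee_pos"]
for X in((.471,.128,.075),(e[0],e[1],e[2]+.0154-.033)): print(proj(w,X))
print(proj(w,(.474,.128,.075)),proj(w,(.471,.131,.075)))
im=cv2.resize(w["pixels"][180:300,240:400,::-1],(800,600),interpolation=cv2.INTER_CUBIC)
cv2.imwrite("pics/place2.png",im)
E
python3 f.py
```

```text
7.15 [0.4712 0.1267 0.1874] [ 0.7609  0.6489 -0.0002  0.0001]
[317.1571 233.6254]
[317.9913 281.3878]
[321.1615 233.0011] [316.5123 229.7285]
```

View pics/place2.png

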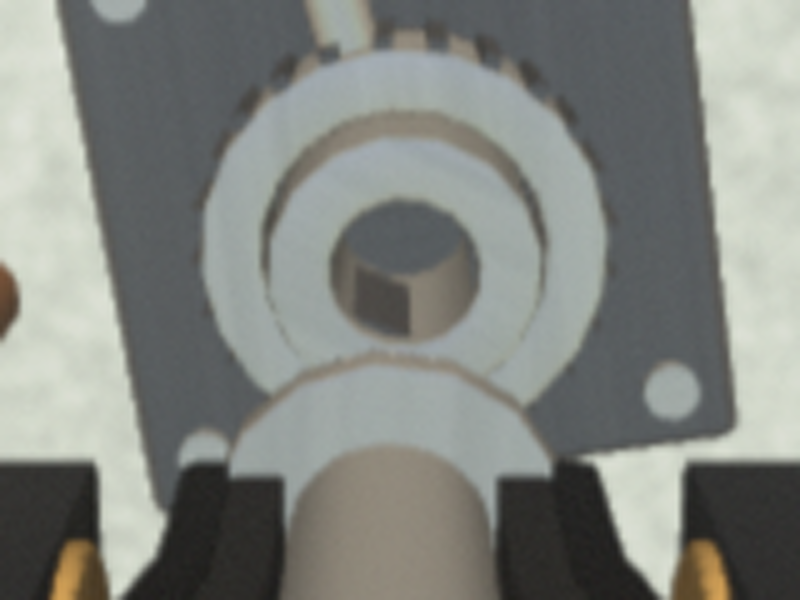

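The bore centre is at (321.0,233.8) and the corer axis at x 318.2, so the collet is at about (0.474, 0.1275). I need to shift +2.5 mm in x and +1 mm in y, then go down gently.

Call:
arm_command([
  {"slide": [0.0025, 0.001, 0], "rot": [0, 0, 0], "grip": 0},
  {"slide": [0, 0, -0.015], "rot": [0, 0, 0], "grip": 0},
  {"slide": [0, 0, -0.015], "rot": [0, 0, 0], "grip": 0},
  {"slide": [0, 0, -0.015], "rot": [0, 0, 0], "grip": 0},
  {"slide": [0, 0, -0.01], "rot": [0, 0, 0], "grip": 0},
  {"slide": [0, 0, -0.008], "rot": [0, 0, 0], "grip": 0},
  {"slide": [0, 0, -0.008], "rot": [0, 0, 0], "grip": 0},
  {"slide": [0, 0, -0.008], "rot": [0, 0, 0], "grip": 0},
])

```text
time: 8.15
ee_pos: [0.4736, 0.1291, 0.1082]
eef_rot: [0.76, 0.65, 0.0, 0.0]
ft_force: [-0.3, 1.1, -1.4]
width: 0.0189
grip_force: 30.0
```

Call:
arm_command([
  {"slide": [0, 0, -0.004], "rot": [0, 0, 0], "grip": 0},
  {"slide": [0, 0, -0.004], "rot": [0, 0, 0], "grip": 0},
  {"slide": [0, 0, -0.003], "rot": [0, 0, 0], "grip": 0},
  {"slide": [0, 0, -0.002], "rot": [0, 0, 0], "grip": 0},
  {"slide": [0, 0, -0.001], "rot": [0, 0, 0], "grip": 0},
  {"slide": [0, 0, -0.001], "rot": [0, 0, 0], "grip": 0},
  {"slide": [0, 0, 0], "rot": [0, 0, 0], "grip": 0},
  {"slide": [0, 0, 0], "rot": [0, 0, 0], "grip": 0},
])

```text
time: 9.15
ee_pos: [0.4736, 0.1291, 0.0937]
eef_rot: [0.76, 0.65, 0.0, 0.0]
ft_force: [0.3, 0.2, -1.2]
width: 0.0195
grip_force: 30.0
```

Call:
arm_command([
  {"slide": [0, -0.001, -0.0005], "rot": [0, 0, 0], "grip": 0},
  {"slide": [0, 0, -0.0005], "rot": [0, 0, 0], "grip": 0},
  {"slide": [0, 0, 0], "rot": [0, 0, 0], "grip": 0},
  {"slide": [0, 0, 0], "rot": [0, 0, 0], "grip": 0.5},
  {"slide": [0, 0, 0], "rot": [0, 0, 0], "grip": 0.5},
  {"slide": [0, 0, 0], "rot": [0, 0, 0], "grip": 0.5},
  {"slide": [0, 0, 0], "rot": [0, 0, 0], "grip": 0.5},
  {"slide": [0, 0, 0], "rot": [0, 0, 0], "grip": 0.5},
])

```text
time: 10.15
ee_pos: [0.4735, 0.1281, 0.0926]
eef_rot: [0.76, 0.65, 0.0, 0.0]
ft_force: [0.6, -0.0, 0.2]
width: 0.0433
grip_force: 0.0
```

Call:
arm_command([
  {"slide": [0, 0, 0.01], "rot": [0, 0, 0], "grip": 0.5},
  {"slide": [0, 0, 0.025], "rot": [0, 0, 0], "grip": 0.5},
  {"slide": [0, 0, 0.03], "rot": [0, 0, 0], "grip": 0.6},
  {"slide": [0, 0, 0.025], "rot": [0, 0, 0], "grip": 0.8},
  {"slide": [0, 0, 0.015], "rot": [0, 0, 0], "grip": 1},
  {"slide": [0, 0, 0], "rot": [0, 0, 0], "grip": 1},
  {"slide": [0, 0, 0], "rot": [0, 0, 0], "grip": 1},
  {"slide": [0, 0, 0], "rot": [0, 0, 0], "grip": 1},
])

```text
time: 11.15
ee_pos: [0.473, 0.1279, 0.1966]
eef_rot: [0.76, 0.65, -0.001, -0.0]
ft_force: [-0.1, 1.1, 0.8]
width: 0.0856
grip_force: 0.0
```

```bash
cat > g.py <<'E'
from h import *
np.set_printoptions(precision=4,suppress=True)
w=eyes.camera("wrist");s=eyes.camera("scene")
st=sensors.read_state();print(st["time"],st["ee_pos"],st["eef_rot"])
for X in((.474,.128,.135),(.474,.128,.075),(.4606,.2286,.13),(.4606,.2286,.11)): print(proj(w,X),proj(s,X))
for n in("corer_mid","nut_knob"): print(n,eyes.look_for(n,w))
a=cv2.resize(w["pixels"][:,:,::-1],(480,360));b=cv2.resize(s["pixels"][200:300,335:465,::-1],(320,246))
im=np.zeros((360,800,3),np.uint8);im[:,:480]=a;im[:246,480:]=b
cv2.imwrite("pics/after.png",im)
E
python3 g.py
```

```text
11.25 [0.4732 0.1279 0.1969] [ 0.7603  0.6496 -0.0006 -0.0001]
[319.3998 254.8774] [382.629 236.147]
[319.0471 231.8036] [378.5447 252.5952]
[267.7776  86.1426] [438.9828 235.4921]
[271.9194  90.5387] [436.5361 241.1454]
corer_mid [{'bbox': [298.3, 212.4, 345.6, 271.4], 'conf': 0.72}]
nut_knob [{'bbox': [255.5, 72.7, 361.7, 263.3], 'conf': 0.88}, {'bbox': [17.5, 1.6, 127.1, 98.7], 'conf': 0.78}]
```

View pics/after.png

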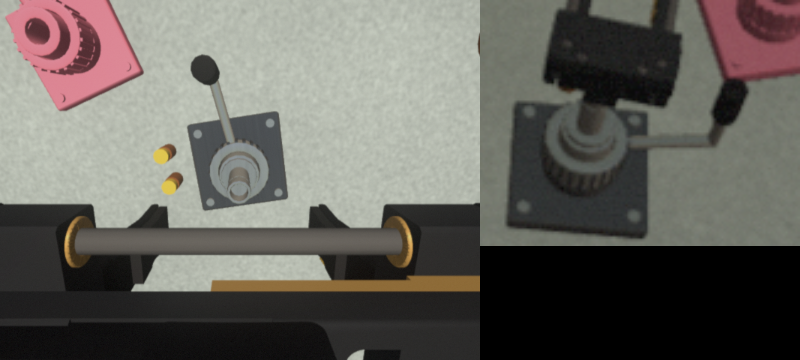

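The corer stands upright in the collet (wrist crop (238,188)). The black knob at (205,70), or full pixel (273,93), gives about (0.462, 0.227) at radius 0.1 m. Now I go to the knob.

Call:
arm_command([
  {"slide": [-0.002, 0.018, 0], "rot": [0, 0, 3], "grip": 1},
  {"slide": [-0.002, 0.02, 0], "rot": [0, 0, 3], "grip": 1},
  {"slide": [-0.002, 0.02, 0], "rot": [0, 0, 3], "grip": 1},
  {"slide": [-0.002, 0.02, 0], "rot": [0, 0, 3], "grip": 1},
  {"slide": [-0.003, 0.02, 0], "rot": [0, 0, 3], "grip": 1},
  {"slide": [0, 0, 0], "rot": [0, 0, 0], "grip": 1},
  {"slide": [0, 0, -0.01], "rot": [0, 0, 0], "grip": 1},
  {"slide": [0, 0, -0.02], "rot": [0, 0, 0], "grip": 1},
])

```text
time: 12.35
ee_pos: [0.4631, 0.2253, 0.1673]
eef_rot: [0.67, 0.743, 0.001, 0.0]
ft_force: [0.8, 0.4, -0.6]
width: 0.087
grip_force: 0.0
```

Call:
arm_command([
  {"slide": [0, 0, -0.02], "rot": [0, 0, 0], "grip": 1},
  {"slide": [0, 0, -0.02], "rot": [0, 0, 0], "grip": 1},
  {"slide": [0, 0, -0.02], "rot": [0, 0, 0], "grip": 1},
  {"slide": [0, 0, -0.013], "rot": [0, 0, 0], "grip": 1},
  {"slide": [0, 0, 0], "rot": [0, 0, 0], "grip": 0.6},
  {"slide": [0, 0, 0], "rot": [0, 0, 0], "grip": 0.3},
  {"slide": [0, 0, 0], "rot": [0, 0, 0], "grip": 0},
  {"slide": [0, 0, 0], "rot": [0, 0, 0], "grip": 0},
], newtons=12)

```text
time: 13.35
ee_pos: [0.4627, 0.2262, 0.095]
eef_rot: [0.669, 0.743, 0.0, 0.0]
ft_force: [0.1, -0.1, -0.1]
width: 0.0548
grip_force: 0.0
```

Call:
arm_command([
  {"slide": [0, 0, 0], "rot": [0, 0, 0], "grip": 0},
  {"slide": [0, 0, 0], "rot": [0, 0, 0], "grip": 0},
  {"slide": [0, 0, 0], "rot": [0, 0, 0], "grip": 0},
  {"slide": [0, 0, 0], "rot": [0, 0, 0], "grip": 0},
  {"slide": [0, 0, 0], "rot": [0, 0, 0], "grip": 0},
  {"slide": [0, 0, 0], "rot": [0, 0, 0], "grip": 0},
  {"slide": [0, 0, 0], "rot": [0, 0, 0], "grip": 0},
  {"slide": [0, 0, 0], "rot": [0, 0, 0], "grip": 0},
])

```text
time: 14.35
ee_pos: [0.4624, 0.2261, 0.0946]
eef_rot: [0.669, 0.743, -0.0, -0.0]
ft_force: [-2.3, 0.4, 1.3]
width: 0.0197
grip_force: 12.0
```

```bash
python3 -c "
from h import *
e=sensors.read_state()['ee_pos'];c=np.array([.4733,.128]);d=e[:2]-c;r=np.hypot(*d);a=np.arctan2(d[1],d[0]);print(e,r,np.degrees(a))
p=e[:2]
for k in range(1,13):
    q=c+r*np.array([np.cos(a-np.radians(6*k)),np.sin(a-np.radians(6*k))]);print(k,np.round(q-p,4).tolist());p=q"
```

```text
[0.46235471 0.2261173  0.09457908] 0.09872590745454969 96.36520567695894
1 [0.0103, 0.0006]
2 [0.0103, -0.0005]
3 [0.0102, -0.0016]
4 [0.01, -0.0026]
5 [0.0097, -0.0036]
6 [0.0092, -0.0046]
7 [0.0087, -0.0056]
8 [0.0081, -0.0065]
9 [0.0074, -0.0073]
10 [0.0066, -0.008]
11 [0.0057, -0.0086]
12 [0.0048, -0.0092]
```

Call:
arm_command([
  {"slide": [0.0103, 0.0006, 0], "rot": [0, 0, -6], "grip": 0},
  {"slide": [0.0103, -0.0005, 0], "rot": [0, 0, -6], "grip": 0},
  {"slide": [0.0102, -0.0016, 0], "rot": [0, 0, -6], "grip": 0},
  {"slide": [0.01, -0.0026, 0], "rot": [0, 0, -6], "grip": 0},
  {"slide": [0.0097, -0.0036, 0], "rot": [0, 0, -6], "grip": 0},
  {"slide": [0.0092, -0.0046, 0], "rot": [0, 0, -6], "grip": 0},
  {"slide": [0, 0, 0], "rot": [0, 0, 0], "grip": 0},
  {"slide": [0, 0, 0], "rot": [0, 0, 0], "grip": 0},
], newtons=30)

```text
time: 15.35
ee_pos: [0.5227, 0.2137, 0.0946]
eef_rot: [0.865, 0.501, 0.001, 0.0]
ft_force: [4.0, -0.2, -2.5]
width: 0.0193
grip_force: 30.0
```

Call:
arm_command([
  {"slide": [0.0087, -0.0056, 0], "rot": [0, 0, -6], "grip": 0},
  {"slide": [0.0081, -0.0065, 0], "rot": [0, 0, -6], "grip": 0},
  {"slide": [0.0074, -0.0073, 0], "rot": [0, 0, -6], "grip": 0},
  {"slide": [0.0033, -0.004, 0], "rot": [0, 0, -3], "grip": 0},
  {"slide": [0, 0, 0], "rot": [0, 0, 0], "grip": 0},
  {"slide": [0, 0, 0], "rot": [0, 0, 0], "grip": 0},
  {"slide": [0, 0, 0], "rot": [0, 0, 0], "grip": 0},
  {"slide": [0, 0, 0], "rot": [0, 0, 0], "grip": 0},
])

```text
time: 16.35
ee_pos: [0.5497, 0.1912, 0.0947]
eef_rot: [0.942, 0.335, 0.0, -0.0]
ft_force: [3.6, 3.7, -2.8]
width: 0.0188
grip_force: 30.0
```

```bash
cat > k.py <<'E'
from h import *
s=sensors.read_state();e=s['ee_pos'];c=np.array([.4733,.128]);d=e[:2]-c;a=np.arctan2(d[1],d[0]);f=s['ft_force']
print(e,np.hypot(*d),'turned',np.radians(96.4)-a,'Ftan(cw)',f[0]*np.sin(a)-f[1]*np.cos(a),f,s['joint_positions'])
E
python3 k.py
```

```text
[0.54969112 0.19122122 0.09465503] 0.09915909100560132 turned 0.9911528125604157 Ftan(cw) -0.5766481942140307 [ 3.5537581   3.68960222 -2.75392972] [-0.84194515  0.37009542  0.52179469  1.75356687 -0.20725193  1.07170983
 -1.13697434]
```

Call:
arm_command([
  {"slide": [0.0032, -0.0041, 0], "rot": [0, 0, -3], "grip": 0},
  {"slide": [0, 0, 0], "rot": [0, 0, 0], "grip": 0},
  {"slide": [0.003, -0.0042, 0], "rot": [0, 0, -3], "grip": 0},
  {"slide": [0, 0, 0], "rot": [0, 0, 0], "grip": 0},
  {"slide": [0, 0, 0], "rot": [0, 0, 0], "grip": 0},
  {"slide": [0, 0, 0], "rot": [0, 0, 0], "grip": 0},
  {"slide": [0, 0, 0], "rot": [0, 0, 0], "grip": 0},
  {"slide": [0, 0, 0], "rot": [0, 0, 0], "grip": 0},
])

```text
time: 17.35
ee_pos: [0.5557, 0.1834, 0.0946]
eef_rot: [0.958, 0.286, 0.0, -0.0]
ft_force: [2.3, 5.3, -2.4]
width: 0.0195
grip_force: 30.0
```

```bash
python3 k.py
```

```text
[0.5556509  0.18341233 0.09464934] 0.0992582311509776 turned 1.0902051285572179 Ftan(cw) -3.077597503890858 [ 2.34844711  5.28967882 -2.35330106] [-0.84021857  0.38067508  0.54320609  1.7457608  -0.22114874  1.07540882
 -1.21438083]
```

Call:
arm_command([
  {"slide": [0.0014, -0.0021, 0], "rot": [0, 0, -1.5], "grip": 0},
  {"slide": [0, 0, 0], "rot": [0, 0, 0], "grip": 0},
  {"slide": [0.0014, -0.0022, 0], "rot": [0, 0, -1.5], "grip": 0},
  {"slide": [0, 0, 0], "rot": [0, 0, 0], "grip": 0},
  {"slide": [0.0013, -0.0022, 0], "rot": [0, 0, -1.5], "grip": 0},
  {"slide": [0, 0, 0], "rot": [0, 0, 0], "grip": 0},
  {"slide": [0, 0, 0], "rot": [0, 0, 0], "grip": 0},
  {"slide": [0, 0, 0], "rot": [0, 0, 0], "grip": 0},
])

```text
time: 18.35
ee_pos: [0.5591, 0.1779, 0.0947]
eef_rot: [0.969, 0.248, -0.0, -0.001]
ft_force: [-1.1, 7.5, -0.1]
width: 0.0193
grip_force: 30.0
```

```bash
python3 k.py
```

```text
[0.55909808 0.17787035 0.09465104] 0.09923891958721491 turned 1.1559769006990073 Ftan(cw) -7.012588973219267 [-1.06595193  7.49157001 -0.10361905] [-0.83956639  0.38754598  0.55897122  1.74131677 -0.23198583  1.07865113
 -1.27258536]
```

Call:
arm_command([
  {"slide": [0.0013, -0.0023, 0], "rot": [0, 0, -1.5], "grip": 0},
  {"slide": [0, 0, 0], "rot": [0, 0, 0], "grip": 0},
  {"slide": [0.0012, -0.0023, 0], "rot": [0, 0, -1.5], "grip": 0},
  {"slide": [0, 0, 0], "rot": [0, 0, 0], "grip": 0},
  {"slide": [0, 0, 0], "rot": [0, 0, 0], "grip": 0},
  {"slide": [0, 0, 0], "rot": [0, 0, 0], "grip": 0},
  {"slide": [0, 0, 0], "rot": [0, 0, 0], "grip": 0},
  {"slide": [0, 0, 0], "rot": [0, 0, 0], "grip": 0},
])

```text
time: 19.35
ee_pos: [0.5588, 0.1775, 0.0945]
eef_rot: [0.974, 0.225, -0.002, -0.004]
ft_force: [-13.1, 17.4, 6.9]
width: 0.0193
grip_force: 30.0
```

```bash
python3 k.py
```

```text
[0.55875133 0.17753662 0.09447554] 0.09877149015667851 turned 1.1571338562459144 Ftan(cw) -21.560872542120542 [-13.05193145  17.35550347   6.90481799] [-0.84089403  0.39101762  0.56627864  1.7394176  -0.24240515  1.08366359
 -1.31111001]
```

The nut is at the end stop: 21 N with no further motion. Let go and rise.

Call:
arm_command([
  {"slide": [0, 0, 0], "rot": [0, 0, 0], "grip": 1},
  {"slide": [0, 0, 0], "rot": [0, 0, 0], "grip": 1},
  {"slide": [0, 0, 0], "rot": [0, 0, 0], "grip": 1},
  {"slide": [0, 0, 0], "rot": [0, 0, 0], "grip": 1},
  {"slide": [0, 0, 0], "rot": [0, 0, 0], "grip": 1},
  {"slide": [0, 0, 0], "rot": [0, 0, 0], "grip": 1},
  {"slide": [0, 0, 0.005], "rot": [0, 0, 0], "grip": 1},
  {"slide": [0, 0, 0.01], "rot": [0, 0, 0], "grip": 1},
])

```text
time: 20.35
ee_pos: [0.5624, 0.1708, 0.11]
eef_rot: [0.975, 0.221, -0.0, 0.0]
ft_force: [0.2, -0.1, -0.4]
width: 0.0849
grip_force: 0.0
```

Call:
arm_command([
  {"slide": [0, 0, 0.015], "rot": [0, 0, 0], "grip": 1},
  {"slide": [0, 0, 0.02], "rot": [0, 0, 0], "grip": 1},
  {"slide": [0, 0, 0.03], "rot": [0, 0, 0], "grip": 1},
  {"slide": [0, 0, 0.03], "rot": [0, 0, 0], "grip": 1},
  {"slide": [0, 0, 0.03], "rot": [0, 0, 0], "grip": 1},
  {"slide": [0, 0, 0.02], "rot": [0, 0, 0], "grip": 1},
  {"slide": [0, 0, 0], "rot": [0, 0, 0], "grip": 1},
  {"slide": [0, 0, 0], "rot": [0, 0, 0], "grip": 1},
])

```text
time: 21.35
ee_pos: [0.5622, 0.1709, 0.2542]
eef_rot: [0.975, 0.221, -0.0, 0.0]
ft_force: [0.2, 0.9, -2.0]
width: 0.0871
grip_force: 0.0
```

```bash
cat > m.py <<'E'
from h import *
w=eyes.camera("wrist");s=eyes.camera("scene");print(sensors.read_state()["time"])
for d in(1.03,1.08,1.16):
    a=np.radians(96.4)-d; print(d,proj(w,(.4733+.1*np.cos(a),.128+.1*np.sin(a),.13))*.75,proj(s,(.4733+.1*np.cos(a),.128+.1*np.sin(a),.13)))
a=cv2.resize(w["pixels"][:,:,::-1],(480,360));b=cv2.resize(s["pixels"][200:300,335:465,::-1],(320,246))
im=np.zeros((360,800,3),np.uint8);im[:,:480]=a;im[:246,480:]=b
cv2.imwrite("pics/end.png",im)
E
python3 m.py
```

```text
21.45
1.03 [218.65126703 174.46632464] [417.49699943 280.28466138]
1.08 [223.41949736 173.60630496] [415.12560635 281.65669593]
1.16 [231.1416441  172.71506401] [411.13976387 283.61590395]
```

View pics/end.png

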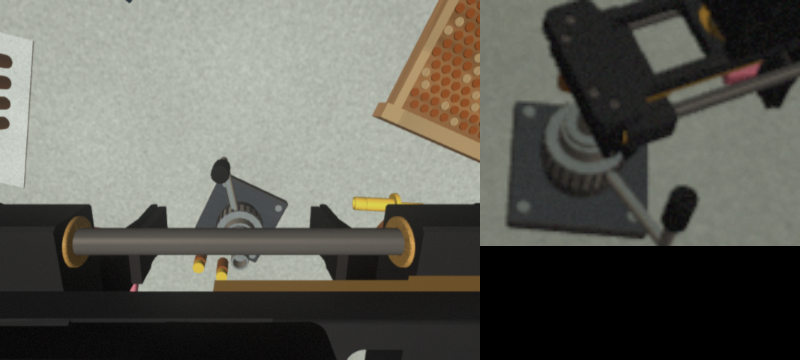

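The knob stays about 1.03 rad from where it began after springing back, which puts the nut at about 1.08. The corer is upright in the collet and the gripper is clear.

```bash
python3 -c "
from bench import order
print(order.close_job())"
```

```text
the job is handed in; nothing more can be done
None
```

The slim corer is seated in the steel collet, the nut was turned to its end stop and released (about 1.08 rad after springing back), the gripper is clear, and the job was handed in at about 21 s; no verdict came back.

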